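Lock the magnet tin in its keeper can

TASK

Put the magnets away: stand the small knobbed tin in the keeper can on the bench, then set the cap over it, feel for where it drops past the lugs, press it down against the spring and turn it clockwise until it is fully home and stays locked down. Leave the other things on the mat where they are.

Things in the scene. Friction and masses are not known exactly. Their poses are not given: they have to be found in the camera images.
- can: lower shell of a magnet keeper can: aluminium cylinder 82 mm wide, 40 mm tall to its flat shoulder, screwed to the bench by a thin plate (115 x 90 x 3 mm). Origin on its axis at bench level, z up. On the shoulder stands a steel neck 48 mm wide, bore 36 mm; its mouth tapers to 40 mm, rim 62 mm above the bench.
- can_floor (a point): top of the round spring floor in the can's bore, 10 mm above the bench when empty: 4 N to start moving down, 0.5 N more per mm, 8.5 mm of travel.
- can_neck (a point): point on the can's axis, 50 mm up, level with the top of two lugs on opposite sides of the neck: each 4 mm tall, 30 degrees wide, out to radius 29.5 mm. They lie near the can's +x and -x, but neck, lugs, stops and tab together are turned from there by up to 0.45 rad either way. This is not reported (axes here are the can's): see or feel it.
- can_shoulder (a point): point on the can's axis, level with the shoulder, 40 mm up, on which the cap sits when pressed down. 7 mm high stop blocks and the tab stand on the shoulder near its edge, outside the cap's skirt, for the cap's nubs to meet.
- tin_knob (a point): inner tin with the magnets: aluminium cylinder 30 mm wide, 58 mm tall, with a round knob on top 18 mm wide, 20 mm tall (78 mm in all, about 0.1 kg). The point is the middle of the knob, 68 mm above the tin's underside; z up along its axis. Standing on the can's floor, the point is 78 mm above the bench.
- cap_bar (a point): cap, upper shell of the can: upside-down aluminium cup 68 mm wide, 45 mm tall, 42 mm deep inside, standing mouth down, with a straight grip bar on top, 52 mm long, 14 mm wide, 22 mm tall (about 0.13 kg). The point is the middle of the bar, 56 mm above the cap's lower edge; x along the bar, z up; a half turn makes no difference.
- cap_mouth (a point): centre of the cap's lower edge. A 4 mm thick inward flange here (opening 52 mm) has two 46 degree gaps, right under the ends of the bar. Off the gaps the flange rests on the lugs (bar point 106 mm above the bench). Bar in line with the lugs (within 7 degrees) it drops past; the tin's knob stops it 4 mm lower, and pressing 6 mm on against the spring (7 N) seats it (bar point 96 mm).
- cap_nub (a point): outer end of one of two small nubs at the cap's lower edge, a quarter turn from the gaps, radius 40.5 mm, 7 mm tall. Held seated and turned 68 degrees clockwise seen from above, the nubs meet their stops; the other way after 14 degrees. Let go when locked, the spring lifts the cap 2 mm against the lugs (bar point 98 mm); unlocked it rises to 102 mm or more.
- tab (a joint): small dark steel tell-tale tab at the edge of the can's shoulder; turns about the can's axis with light friction, stays where left. 0 rad as found; a cap nub pushes it clockwise over the last 8 degrees of the turn, to 0.14 rad when the cap is fully home.
- pickup1: guitar pickup, black plates with a copper coil, 86 x 20 x 18 mm; not part of the job, to be left where it is. Origin at its underside.
- pickup2: another guitar pickup, same size; not part of the job, to be left where it is. Origin at its underside.
- pickup3: another guitar pickup, same size; not part of the job, to be left where it is. Origin at its underside.
- spool1: wire spool 48 mm wide, 40 mm tall; not part of the job, to be left where it is. Origin at its underside.
- spool2: wire spool 44 mm wide, 34 mm tall; not part of the job, to be left where it is. Origin at its underside.
- tape: roll of tape 68 mm wide, 18 mm tall; not part of the job, to be left where it is. Origin at its underside.
- driver: screwdriver lying on the mat; not part of the job, to be left where it is. Origin at its underside.
Mind the look-alikes: they are no part of the job. Of the things that look like the part that bears tin_knob, the smaller one is meant.

How it is judged:
By the outcome, as a careful person would: the job done as asked, in the order asked, and still so for the second after the job is handed in, with the robot touching nothing.
It also fails if it takes over 72 s, if anything falls off the work surface, if the arm or the gripper's body presses on something with over 40 N, if the wrist force passes 120 N, or if a joint passes its speed limit or range.

ROBOT

A 6-joint arm with a two-finger parallel gripper is mounted at the origin on the work surface. World frame = base frame: x ahead of the robot, y to its left, z up, the work surface at z = 0. Lengths are in m, angles in rad, forces in N, time in s.
With the tool pointing down it reaches from about 0.375 to 0.9 m from the base axis. Payload 3.1 kg.
Tool frame: the origin (TCP) lies between the finger pads; the fingertips stand 8 mm ahead of it and the grasp point (between the pads) lies 11 mm behind it; z points along the fingers, y is the line along which they close (so a half turn about z gives the same grasp; the last joint's range is limited). The gripper opens to 87 mm and grips with 3 to 60 N. Pads are 19 mm wide; open, the fingers measure 117 mm over their backs; the gripper's body (75 mm by 190 mm) begins 51 mm behind the grasp point.
Start: joints at [-1.464, 0.527, 1.433, -0, 1.181, -0.178], TCP at [0.176, -0.6, 0.231] pointing down, gripper open.
Joint ranges: [-3.08, 3.08], [-0.75, 2.2], [0.22, 2.44], [-1.43, 4.57], [0, 2.65], [-2.85, 2.85]. Speed limits (rad/s): [2.79, 2.79, 3.14, 3.14, 3.14, 3.14].

INTERFACE

Orientations are given as a unit quaternion [x, y, z, w].
In Python, from rig import robot, vision, job gives the robot as it stands.
- The arm moves only by the shell command python3 -m handwheel 'ROWS' [OPENING] [FORCE]. ROWS is JSON, a list of rows, each a list of 4 numbers: the shift along the tool's x, y, z as a fraction of full scale, then the turn about the tool's z as a fraction of full scale. A call has 1 to 20 rows; each row is the pose to reach, as a shift and turn from the pose commanded when the call began, along the tool's axes at that moment, turning the shorter way round; what a row does not reach only later rows make up. Full scale, the value 1, is 300 mm for a shift and 2 pi rad for a turn. A row lasts 1/12 s, in which the tool goes at most 41.7 mm and 7.16 degrees, less where a joint would pass 70% of its speed; a pose out of reach is approached as far as the arm can. A call with a number of a shift or a turn outside -1 to 1 is refused whole. A call with a gripper value outside its range is refused whole. OPENING is the opening in per cent of the stroke, from 0 (shut) to 100 (fully open), set as the call begins (- or left out, the last holds). The fingers move at their own pace and stop on an object; FORCE is the grip in N (left out, the last holds). Time passes only in rows, so rows that repeat a pose let the fingers close. It gives the time, the measured TCP pose, the force, the opening and the grip force at its end, in the units of the state.
- robot.get_obs(): the state, without advancing time (a new reading comes with each control period).
- vision.camera(name): name is "scene" or "top" or "wrist"; returns a dict with "frame" (400x640x3 uint8, red, green, blue), "K" (3x3 intrinsics, pixels), "cam_to_world" (4x4, takes a point from camera to world coordinates); the wrist camera has in their place "hand_eye" (4x4, takes a point from camera to tool coordinates, whose origin is the TCP and whose axes are the flange's). Camera axes: x right, y down, z forward; pixel columns grow to the right and rows downward; lengths in m; the calibration is good to about 2 mm. A picture is of the moment at which its call begins: read the wrist's pose just before it. There is no depth.
- job.hand_in(): hands the job in; it is judged then, once.
Trained networks look in the newest picture that a camera, given by its name, has taken for a name from the list of things; names that differ only in an ending like _2 or _b are one class to them, and where a whole thing is asked for, a point or a joint stands for the part that bears it (a point fixed in the world has none). Each returns a list of dicts, best first, with "conf" (0 to 1); they miss things now and then, are a little off and sometimes report something else, mostly with a low value. They report only what shows in the picture. A call takes as long as a camera call. They do not tell look-alikes from the thing itself.
- vision.look_for(camera, label): "point" ([row, column] in pixels, amid what is visible of it).
- vision.outline_of(camera, label): "mask" (400x640 bool, what is visible of it) and "point" ([row, column] in pixels, amid what is visible of it).
The state is a dict: "time": time; "q": joint angles; "joint_velocities": joint speeds; "joint_torque": joint torques, N m; "position": TCP position; "tool_rot": TCP orientation; "ft_force": force on the tool from outside, world axes, zero at the start; "moment": the same for the moment, N m; "grip_width": finger opening in m; "grip_force": force on a finger pad.
Only numpy, scipy, OpenCV 4.12 (cv2) and the standard library are available. Lean on these libraries where they do the work, as an engineer would, in place of code of your own. Each camera call takes 0.05 s, during which the arm holds its last target. There are 200 camera calls.

## Working session

There is one attempt and no reset: what is moved stays moved. The work goes in short steps, Python scripts to look and compute and a shell command to move; the robot and the scene stay as the last step left them, time stands still between calls to the robot, and variables do not carry over. Pictures are saved under pics/ and viewed, at most 10 in all, crops included, and the job is handed in when it is done.

```bash
ls; mkdir -p pics; cat > h.py <<'E'
import numpy as np, cv2
from rig import robot, vision, job
from scipy.spatial.transform import Rotation as R
def cam(n):
    o=robot.get_obs(); c=vision.camera(n); K=np.array(c["K"])
    if "cam_to_world" in c: T=np.array(c["cam_to_world"])
    else:
        W=np.eye(4); W[:3,:3]=R.from_quat(o["tool_rot"]).as_matrix(); W[:3,3]=o["position"]; T=W@np.array(c["hand_eye"])
    return c["frame"],K,T
def save(f,p,box=None,s=1):
    if box: f=f[box[0]:box[1],box[2]:box[3]]
    f=cv2.resize(f,None,fx=s,fy=s,interpolation=cv2.INTER_CUBIC)
    cv2.imwrite(p,f[:,:,::-1])
def at(K,T,rc,z):
    d=T[:3,:3]@np.linalg.inv(K)@[rc[1],rc[0],1]; return T[:3,3]+d*(z-T[2,3])/d[2]
def px(K,T,P):
    p=K@(T[:3,:3].T@(np.array(P)-T[:3,3])); return p[1]/p[2],p[0]/p[2]
E
python3 - <<'E'
from h import *
np.set_printoptions(precision=4,suppress=True)
Z=dict(can=.04,can_neck=.05,tin_knob=.068,cap_bar=.056,cap_mouth=0,cap_nub=.004,tab=.045,spool1=.04,tape=.018,driver=.01,pickup1=.018)
o=robot.get_obs();print(o)
for n in ("top","scene"):
    f,K,T=cam(n); save(f,f"pics/{n}0.png"); print(n,T[:3,3])
    for l,z in Z.items():
        for r in vision.look_for(n,l):
            if r["conf"]>.2: print(l,round(r["conf"],2),np.round(r["point"],1),at(K,T,r["point"],z)[:2])
E
```

```text
pics
{'time': 0.0, 'q': array([-1.4635,  0.5285,  1.4339, -0.    ,  1.1814, -0.1785]), 'joint_velocities': array([-0.0011, -0.0018, -0.0008,  0.0018,  0.0013, -0.0002]), 'joint_torque': array([ -0.0001, -44.0045, -17.6594,   0.0633,   0.0581,  -0.0002]), 'position': array([ 0.1761, -0.5989,  0.2296]), 'tool_rot': array([ 0.9898,  0.1424,  0.    , -0.0011]), 'ft_force': array([ 0.3786,  0.158 , -0.4104]), 'moment': array([ 0.0081, -0.0074, -0.0245]), 'grip_force': 0.0, 'grip_width': 0.08702428854727329}
top [ 0.4416 -0.0092  0.7527]
can 0.87 [203.4 219.3] [0.5342 0.1766]
tin_knob 0.66 [234.4 450.1] [ 0.483  -0.2624]
tin_knob 0.53 [217.8 401.9] [ 0.512  -0.1722]
cap_bar 0.8 [231.8 317.4] [ 0.4828 -0.0147]
cap_mouth 0.9 [228.5 316.1] [ 0.4927 -0.0123]
cap_nub 0.85 [230.4 314.7] [ 0.4885 -0.0095]
spool1 0.9 [289.4 362.1] [ 0.3771 -0.1019]
spool1 0.64 [280.2 259.2] [0.3901 0.0927]
tape 0.55 [141.9 208.5] [0.6633 0.2123]
driver 0.7 [124.8 450.8] [ 0.7183 -0.2922]
driver 0.39 [199.6 221.1] [0.5459 0.1813]
pickup1 0.8 [147.5 360.6] [ 0.6606 -0.0999]
pickup1 0.72 [149.3 261.3] [0.6509 0.104 ]
pickup1 0.58 [139.9 316. ] [ 0.6741 -0.0075]
scene [ 0.9908 -0.1259  0.6522]
can 0.68 [222.8 420.3] [0.574  0.1614]
can_neck 0.75 [224.3 423.2] [0.5855 0.1608]
tin_knob 0.9 [222.7 197.1] [ 0.4985 -0.256 ]
tin_knob 0.72 [233.5 240.6] [ 0.5417 -0.1796]
cap_bar 0.7 [211.1 324.8] [ 0.5157 -0.0164]
cap_mouth 0.72 [211.2 325.2] [ 0.4715 -0.0053]
cap_nub 0.68 [210.7 324.9] [ 0.4733 -0.0063]
tab 0.38 [275.3 406.5] [0.6803 0.0918]
spool1 0.82 [183.6 274.3] [ 0.4053 -0.1007]
spool1 0.56 [173.6 361.8] [0.4188 0.0886]
tape 0.77 [258.5 478.2] [0.6634 0.246 ]
driver 0.87 [352.3 188.7] [ 0.7154 -0.2878]
pickup1 0.92 [295.9 353.6] [ 0.6841 -0.0036]
pickup1 0.86 [304.6 299.5] [ 0.6786 -0.0991]
pickup1 0.61 [274.2 407.3] [0.6647 0.1038]
```

```bash
python3 - <<'E'
from h import *
f=cv2.imread("pics/top0.png")[:,:,::-1]; save(f,"pics/top1.png",(160,310,160,490),2.4)
E
```

```text
(no output)
```

View pics/top1.png

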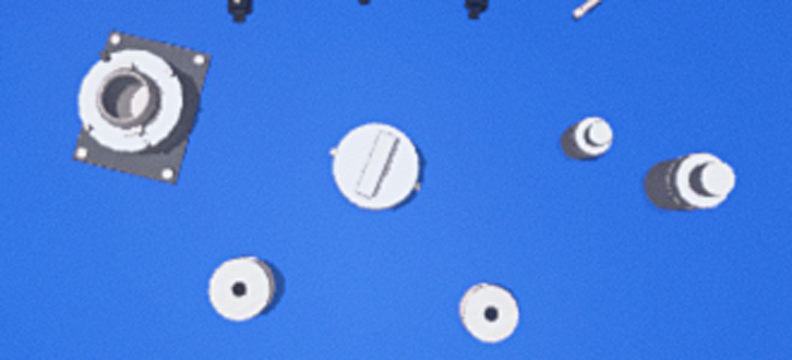

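View pics/scene0.png

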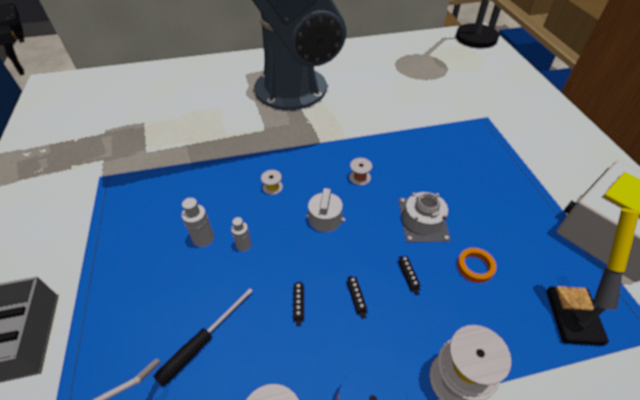

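The top crop (2.4x, offset row 160, col 160) shows the small tin's knob at about (215, 408), the big look-alike at (235, 457), and the cap with its bar running roughly from (215, 322) to (241, 313). The can is at about (201, 215). The scene view agrees. Next I'll look closer with the wrist camera.

```bash
cat >> h.py <<'E'
def rows(p,yaw=None):
    "shift/turn fractions from present pose to TCP p, tool x at world angle yaw"
    o=robot.get_obs(); M=R.from_quat(o["tool_rot"]).as_matrix()
    s=M.T@(np.array(p)-o["position"])/.3; y0=np.arctan2(M[1,0],M[0,0])
    t=0 if yaw is None else -((yaw-y0+np.pi)%(2*np.pi)-np.pi)/2/np.pi
    print("rows",np.round(s,4),round(t,4),"mm",np.round(np.linalg.norm(s)*300,1),"q6",round(o["q"][5],3),"yaw",round(y0,3))
E
python3 - <<'E'
from h import *
f,K,T=cam("top")
print(at(K,T,(215,408.7),.078),at(K,T,(201,213.5),.062),at(K,T,(215,322),.067),at(K,T,(241,313),.067))
c=vision.camera("wrist"); print(c["K"],np.round(c["hand_eye"],3))
rows([.46,-.17,.22])
E
```

```text
[ 0.51643175 -0.18255171  0.078     ] [0.53556321 0.18196465 0.062     ] [ 0.51363876 -0.02240912  0.067     ] [ 0.46496897 -0.00686156  0.067     ]
[[358.02465677   0.         312.48411815]
 [  0.         358.02465677 197.02484362]
 [  0.           0.           1.        ]] [[-0.001 -0.966 -0.26   0.072]
 [ 1.    -0.001 -0.    -0.001]
 [ 0.    -0.26   0.966 -0.153]
 [ 0.     0.     0.     1.   ]]
rows [ 1.3113 -1.1073  0.0352] 0 mm 515.0 q6 -0.179 yaw 0.286
```

```bash
python3 -m handwheel '[[0.8,-0.7,0.02,0],[0.8,-0.7,0.02,0],[0.8,-0.7,0.02,0],[0.8,-0.7,0.02,0],[0.8,-0.7,0.02,0],[0.8,-0.7,0.02,0],[0.8,-0.7,0.02,0],[0.8,-0.7,0.02,0],[0.8,-0.7,0.02,0]]'
python3 -m handwheel '[[0.51,-0.41,0.02,0],[0.51,-0.41,0.02,0],[0.51,-0.41,0.02,0],[0.51,-0.41,0.02,0],[0.51,-0.41,0.02,0],[0.51,-0.41,0.02,0],[0.51,-0.41,0.02,0]]'
python3 - <<'E'
from h import *
f,K,T=cam("wrist"); save(f,"pics/w0.png")
for l,z in dict(tin_knob=.068,cap_bar=.056,can_neck=.05,can=.04).items():
    for r in vision.look_for("wrist",l):
        if r["conf"]>.2: print(l,round(r["conf"],2),np.round(r["point"],1),at(K,T,r["point"],z)[:2])
E
```

```text
time: 2.05
position: [0.3486, -0.325, 0.2245]
tool_rot: [0.989, 0.145, 0.0, -0.002]
ft_force: [-0.1, -0.3, -0.0]
grip_width: 0.0871
grip_force: 0.0
time: 2.63
position: [0.4601, -0.1689, 0.2186]
tool_rot: [0.99, 0.144, 0.0, 0.0]
ft_force: [0.1, -0.2, 0.4]
grip_width: 0.0871
grip_force: 0.0
tin_knob 0.83 [124.1 345.9] [ 0.51893768 -0.1799994 ]
tin_knob 0.68 [185.7 420.1] [ 0.487177   -0.25817049]
cap_bar 0.68 [ 99.1 157.6] [ 0.4928871  -0.02140831]
can_neck 0.68 [ 97.3 159.2] [ 0.49408096 -0.02006858]
can_neck 0.64 [18.5  3.4] [0.51939729 0.11335036]
can 0.74 [13.7  3.9] [0.52299179 0.12132007]
```

View pics/w0.png

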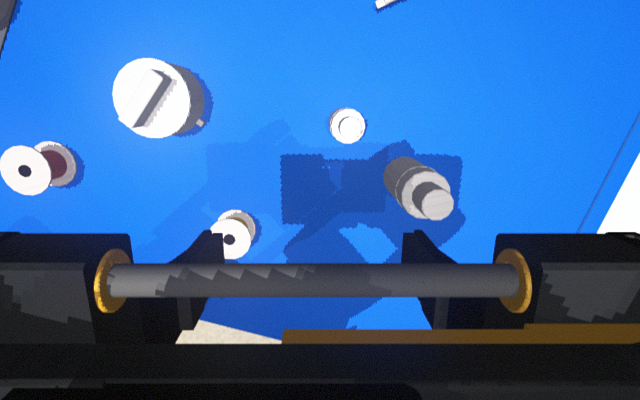

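The small tin's knob is at (125, 347), seen almost straight down. The big look-alike is at (185, 420), 83 mm away, so I'll turn the tool about 35° so the gripper body clears it.

```bash
cat >> h.py <<'E'
def circ(f,rc,r):
    g=cv2.cvtColor(f,cv2.COLOR_RGB2HSV); m=(g[:,:,1]<70).astype(np.uint8)
    n,L,S,C=cv2.connectedComponentsWithStats(m); l=L[int(rc[0]),int(rc[1])]
    return S[l],C[l]
E
python3 - <<'E'
from h import *
f,K,T=cam("wrist"); s,c=circ(f,(125,347),20); print(s,c)
print("cam",T[:3,3],at(K,T,c[::-1],.058),at(K,T,(126,347),.078))
p=at(K,T,(125.5,347),.07); rows([p[0],p[1],.12],.286+.61)
E
```

```text
[327 106  36  35 997] [344.74924774 122.89669007]
cam [ 0.52796434 -0.15011387  0.37158357] [ 0.51796796 -0.1819799   0.058     ] [ 0.5167702  -0.18242926  0.078     ]
rows [0.1739 0.094  0.3287] -0.0975 mm 115.1 q6 0.703 yaw 0.283
```

```bash
python3 -m handwheel '[[0.1,0.05,0.1,-0.05],[0.174,0.094,0.33,-0.0975],[0.174,0.094,0.33,-0.0975],[0.174,0.094,0.33,-0.0975],[0.174,0.094,0.33,-0.0975],[0.174,0.094,0.33,-0.0975],[0.174,0.094,0.33,-0.0975],[0.174,0.094,0.33,-0.0975]]' 50 15
python3 - <<'E'
from h import *
f,K,T=cam("wrist"); save(f,"pics/w1.png")
print([ (np.round(r["point"],1),at(K,T,r["point"],.068)[:2]) for r in vision.look_for("wrist","tin_knob")[:2]])
rows([.5172,-.182,.070])
E
```

```text
time: 3.6
position: [0.5175, -0.1824, 0.1201]
tool_rot: [0.902, 0.433, 0.0, 0.0]
ft_force: [0.2, 0.3, -0.2]
grip_width: 0.0457
grip_force: 0.0
[(array([211.4, 311.7]), array([ 0.52235974, -0.17596954])), (array([311.9, 342.1]), array([ 0.4949359 , -0.24155037]))]
rows [-0.0004 -0.0015  0.1677] 0 mm 50.3 q6 0.132 yaw 0.896
```

View pics/w1.png

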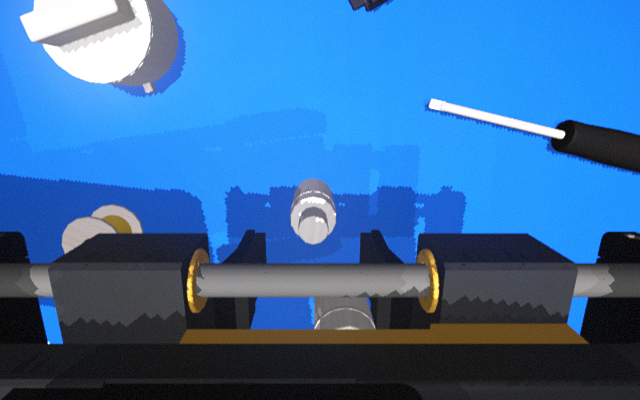

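The knob top is at (231, 314), centred between the fingers. The big tin is behind, under the body's edge at (320, 345), which could be close to it.

```bash
python3 - <<'E'
from h import *
f,K,T=cam("wrist")
print(at(K,T,(230,314),.078), "big tin top px for heights", [np.round(px(K,T,(.487,-.258,z))) for z in (.09,.11,.13)])
f,K,T=cam("scene")
print([np.round(px(K,T,(.483,-.262,z))) for z in (0,.09,.11,.13)],vision.outline_of("scene","tin_knob")[0]["mask"].nonzero()[0][[0,-1]], [np.round(px(K,T,(.517,-.182,z))) for z in (0,.078)])
E
```

```text
[ 0.51837017 -0.18299721  0.078     ] big tin top px for heights [array([359., 351.]), array([384., 355.]), array([415., 360.])]
[array([238., 202.]), array([209., 191.]), array([202., 188.]), array([195., 185.])] [218 250] [array([244., 244.]), array([220., 237.])]
```

```bash
python3 -m handwheel '[[0.002,0,0.09,0],[0.002,0,0.15,0],[0.002,0,0.168,0],[0.002,0,0.168,0],[0.002,0,0.168,0]]'
python3 -m handwheel '[[0,0,0,0],[0,0,0,0],[0,0,0,0],[0,0,0,0],[0,0,0,0],[0,0,0,0]]' 0 20
python3 - <<'E'
from h import *
o=robot.get_obs(); p=o["position"]; rows([p[0],p[1],.2])
E
```

```text
time: 4.27
position: [0.518, -0.1813, 0.0695]
tool_rot: [0.901, 0.434, 0.0, 0.0]
ft_force: [0.8, -0.1, 0.9]
grip_width: 0.0436
grip_force: 0.0
time: 4.77
position: [0.5182, -0.1814, 0.0696]
tool_rot: [0.901, 0.434, 0.0, 0.001]
ft_force: [1.1, 0.1, 1.8]
grip_width: 0.0174
grip_force: 20.0
rows [ 1.000e-04  5.000e-04 -4.346e-01] 0 mm 130.4 q6 0.132 yaw 0.898
```

```bash
python3 -m handwheel '[[0,0,-0.1,0],[0,0,-0.2,0],[0,0,-0.3,0],[0,0,-0.43,0],[0,0,-0.43,0]]'
python3 - <<'E'
from h import *
rows([.483,.166,.2],.286)
E
```

```text
time: 5.18
position: [0.5217, -0.1833, 0.2049]
tool_rot: [0.901, 0.434, 0.004, 0.006]
ft_force: [1.7, -1.6, -0.6]
grip_width: 0.0172
grip_force: 20.0
rows [ 0.8306 -0.8262  0.0067] 0.0975 mm 351.5 q6 0.132 yaw 0.899
```

```bash
python3 -m handwheel '[[0.1,-0.1,0,0.01],[0.2,-0.2,0,0.02],[0.3,-0.3,0,0.03],[0.4,-0.4,0,0.04],[0.5,-0.5,0,0.055],[0.6,-0.6,0,0.07],[0.7,-0.7,0,0.085],[0.78,-0.78,0,0.0975],[0.83,-0.826,0,0.0975],[0.83,-0.826,0,0.0975],[0.83,-0.826,0,0.0975]]'
python3 - <<'E'
from h import *
f,K,T=cam("wrist"); save(f,"pics/w2.png",(0,240,150,550),2)
o=robot.get_obs();print(o["position"],o["q"][5])
for l,z in dict(can=.04,can_neck=.05,can_shoulder=.04,can_floor=.01,tab=.045).items():
    for r in vision.look_for("wrist",l)[:2]:
        if r["conf"]>.2: print(l,round(r["conf"],2),np.round(r["point"],1),at(K,T,r["point"],z)[:2])
E
```

```text
time: 6.1
position: [0.4784, 0.1689, 0.1977]
tool_rot: [0.99, 0.144, -0.0, 0.0]
ft_force: [0.1, -1.0, -0.8]
grip_width: 0.0176
grip_force: 20.0
[0.47866608 0.16789225 0.19775981] 1.4010159527853816
can 0.67 [105.1 313.3] [0.54398196 0.18817447]
can 0.5 [111.1 311.4] [0.53882333 0.18831519]
can_neck 0.67 [110.6 309. ] [0.53892476 0.19036155]
can_shoulder 0.87 [106.3 311.8] [0.54268597 0.18910588]
can_floor 0.95 [111.4 310.2] [0.53741605 0.18913997]
```

View pics/w2.png

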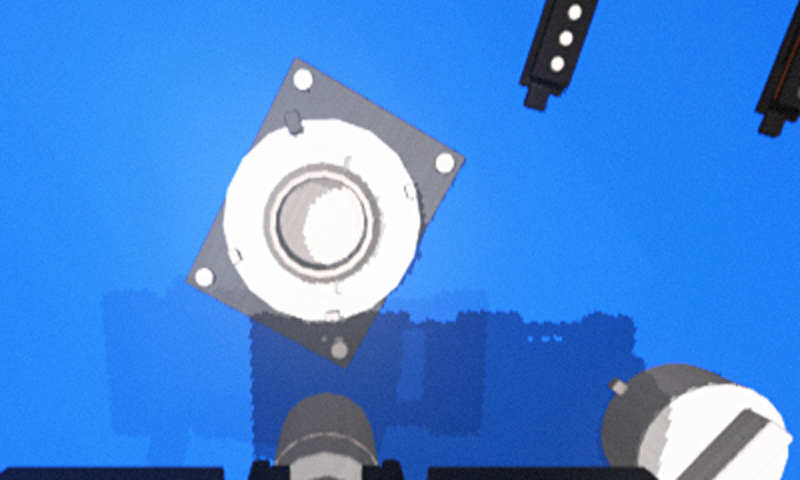

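The can is at about (111, 311). The neck sits centred, with shaded lug edges at about (80, 324) and (142, 319). Stop blocks are at (96, 354), (128, 267) and (158, 316), and the dark tab is at (61, 296). Next I'll measure these numerically, rectified onto the shoulder and lug planes.

```bash
python3 - <<'E'
from h import *
f,K,T=cam("wrist"); o=robot.get_obs(); print(o["position"],R.from_quat(o["tool_rot"]).as_euler("xyz"))
ft,Kt,Tt=cam("top")
for n,f,K,T in (("w",f,K,T),("t",ft,Kt,Tt)):
    for l in ("can_floor","can_neck","can_shoulder"):
        r=vision.look_for("wrist" if n=="w" else "top",l)
        if r: print(n,l,round(r[0]["conf"],2),r[0]["point"],at(K,T,r[0]["point"],dict(can_floor=.01,can_neck=.05,can_shoulder=.04)[l])[:2])
# rectify wrist at shoulder z=.04 (left) and lug top z=.05 / top cam, world-axis aligned: 0.25mm/px, up=+x, left=+y
def rect(f,K,T,z,c,h=.055,s=.0003):
    n=int(2*h/s); i,j=np.mgrid[:n,:n]; P=np.stack([c[0]+h-i*s,c[1]+h-j*s,np.full(i.shape,z)],-1)
    q=(P-T[:3,3])@T[:3,:3]@K.T; return cv2.remap(f,(q[...,0]/q[...,2]).astype("f4"),(q[...,1]/q[...,2]).astype("f4"),cv2.INTER_CUBIC)
c=(.537,.187)
g=[]
for z in (.04,.05):
    a=rect(f if 0 else FW,KW,TW,z,c) if 0 else None
import pickle
fw,Kw,Tw=cam("wrist")
for z in (.04,.05):
    a=rect(fw,Kw,Tw,z,c).astype(float); g.append(np.clip((a-120)*255/135,0,255).astype(np.uint8))
im=np.ascontiguousarray(np.hstack(g)); save(im,"pics/rect.png",None,1.08)
for z in (.04,.062):
    a=cv2.cvtColor(rect(fw,Kw,Tw,z,c),cv2.COLOR_RGB2GRAY)
    for lo,hi in ((38,44),(17,26)):
        h=cv2.HoughCircles(cv2.GaussianBlur(a,(5,5),0),cv2.HOUGH_GRADIENT,1,5,param1=80,param2=15,minRadius=int(lo/.3),maxRadius=int(hi/.3))
        if h is not None: print(z,[(round(c[0]+.055-y*.0003,4),round(c[1]+.055-x*.0003,4),round(r*.3,1)) for x,y,r in h[0][:3]])
E
```

```text
[0.47931777 0.16682038 0.19809019] [3.14154052e+00 1.61789496e-04 2.83780309e-01]
w can_floor 0.57 [109.8, 310.1] [0.53991118 0.18719368]
w can_neck 0.57 [108.4, 307.0] [0.5412725  0.18995631]
w can_shoulder 0.72 [332.3, 526.5] [ 0.39299697 -0.08102421]
t can_neck 0.63 [196.7, 217.3] [0.54569081 0.17860663]
t can_shoulder 0.86 [195.6, 217.5] [0.54934333 0.18103206]
0.04 [(np.float32(0.5382), np.float32(0.189), np.float32(41.3)), (np.float32(0.5384), np.float32(0.1872), np.float32(41.3)), (np.float32(0.5376), np.float32(0.1906), np.float32(42.6))]
0.04 [(np.float32(0.5376), np.float32(0.1894), np.float32(21.9)), (np.float32(0.5372), np.float32(0.1908), np.float32(23.0)), (np.float32(0.5376), np.float32(0.1875), np.float32(23.3))]
0.062 [(np.float32(0.539), np.float32(0.1881), np.float32(39.2)), (np.float32(0.539), np.float32(0.1899), np.float32(38.9)), (np.float32(0.5408), np.float32(0.1888), np.float32(40.3))]
0.062 [(np.float32(0.5388), np.float32(0.189), np.float32(22.9)), (np.float32(0.5382), np.float32(0.1875), np.float32(21.6)), (np.float32(0.5402), np.float32(0.1888), np.float32(17.0))]
```

View pics/rect.png

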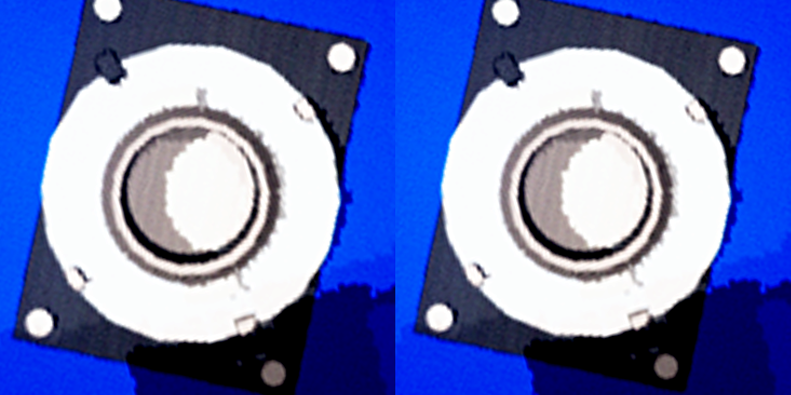

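The rectified view puts the can axis at about (0.538, 0.189). The lug edges and the stop blocks both give a lug line at about +12° world yaw. Next I'll insert the tin.

```bash
python3 - <<'E'
from h import *
rows([.538,.1888,.150])
E
```

```text
rows [ 0.2082 -0.0115  0.1606] 0 mm 78.9 q6 1.402 yaw 0.286
```

```bash
python3 -m handwheel '[[0.1,-0.005,0.05,0],[0.18,-0.01,0.11,0],[0.208,-0.0115,0.16,0],[0.208,-0.0115,0.16,0],[0.208,-0.0115,0.16,0],[0.208,-0.0115,0.16,0]]'
python3 - <<'E'
from h import *
f,K,T=cam("wrist"); save(f,"pics/w3.png",(100,400,160,480),2)
rows([.538,.1888,.120])
E
```

```text
time: 7.35
position: [0.5369, 0.1887, 0.1504]
tool_rot: [0.99, 0.143, -0.001, 0.0]
ft_force: [0.2, -0.3, -0.5]
grip_width: 0.017
grip_force: 20.0
rows [0.0027 0.0006 0.1029] 0 mm 30.9 q6 1.427 yaw 0.286
```

View pics/w3.png

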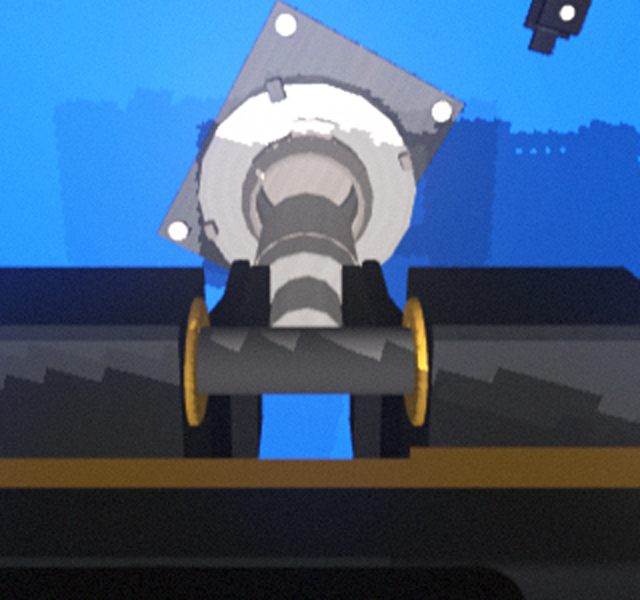

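The tin's lower edge (crop columns 257–357) is centred on the neck (244–371). I'll descend and watch the force.

```bash
python3 -m handwheel '[[0.003,0,0.03,0],[0.003,0,0.06,0],[0.003,0,0.09,0],[0.003,0,0.11,0],[0.003,0,0.11,0]]'
python3 -m handwheel '[[0,0,0.03,0],[0,0,0.06,0],[0,0,0.08,0],[0,0,0.1,0],[0,0,0.1,0],[0,0,0.1,0]]'
```

```text
time: 7.82
position: [0.5373, 0.1888, 0.1153]
tool_rot: [0.99, 0.142, -0.002, 0.0]
ft_force: [0.1, 0.1, -0.6]
grip_width: 0.0171
grip_force: 20.0
time: 8.32
position: [0.5385, 0.1891, 0.0866]
tool_rot: [0.99, 0.142, -0.001, -0.0]
ft_force: [-0.4, -0.4, -0.9]
grip_width: 0.0172
grip_force: 20.0
```

```bash
python3 -m handwheel '[[0,0,0.01,0],[0,0,0.018,0],[0,0,0.022,0],[0,0,0.022,0],[0,0,0.022,0]]'
python3 -m handwheel '[[0,0,0,0],[0,0,0,0],[0,0,0,0],[0,0,0,0]]' 35
python3 -m handwheel '[[0,0,-0.05,0],[0,0,-0.1,0],[0,0,-0.2,0],[0,0,-0.3,0],[0,0,-0.3,0]]'
python3 - <<'E'
from h import *
rows([.43,-.02,.2],2.83)
E
```

```text
time: 8.73
position: [0.5389, 0.1891, 0.0806]
tool_rot: [0.99, 0.142, 0.0, 0.0]
ft_force: [-0.0, 0.0, -0.8]
grip_width: 0.0175
grip_force: 20.0
time: 9.07
position: [0.539, 0.1891, 0.0808]
tool_rot: [0.99, 0.142, 0.0, -0.0]
ft_force: [-0.3, -0.7, 0.2]
grip_width: 0.0293
grip_force: 0.0
time: 9.48
position: [0.5427, 0.1898, 0.1762]
tool_rot: [0.99, 0.142, 0.006, -0.0]
ft_force: [0.8, 0.8, 0.0]
grip_width: 0.0304
grip_force: 0.0
rows [-0.5567  0.5651 -0.085 ] -0.4049 mm 239.3 q6 1.427 yaw 0.286
```

```bash
python3 - <<'E'
from h import *
rows([.541,-.031,.2],2.83)
E
```

```text
rows [-0.2121  0.7047 -0.0807] -0.4049 mm 222.1 q6 1.427 yaw 0.286
```

```bash
python3 -m handwheel '[[-0.01,0.03,-0.05,-0.02],[-0.02,0.07,-0.08,-0.04],[-0.03,0.11,-0.08,-0.06],[-0.05,0.16,-0.08,-0.08],[-0.06,0.21,-0.08,-0.1],[-0.08,0.26,-0.08,-0.12],[-0.09,0.31,-0.08,-0.14],[-0.11,0.36,-0.08,-0.16],[-0.12,0.41,-0.08,-0.18],[-0.14,0.46,-0.08,-0.2],[-0.15,0.5,-0.08,-0.22],[-0.16,0.54,-0.08,-0.24],[-0.17,0.58,-0.08,-0.26],[-0.19,0.62,-0.08,-0.28],[-0.2,0.66,-0.08,-0.3],[-0.21,0.7,-0.08,-0.32],[-0.21,0.7,-0.08,-0.34],[-0.21,0.7,-0.08,-0.36],[-0.21,0.7,-0.08,-0.38],[-0.21,0.7,-0.08,-0.4]]'
python3 -m handwheel '[[0,0,0,-0.005],[0,0,0,-0.005],[0,0,0,-0.005]]'
cat >> h.py <<'E'
def rect(f,K,T,z,c,h=.055,s=.0003):
    n=int(2*h/s); i,j=np.mgrid[:n,:n]; P=np.stack([c[0]+h-i*s,c[1]+h-j*s,np.full(i.shape,z)],-1)
    q=(P-T[:3,3])@T[:3,:3]@K.T; return cv2.remap(f,(q[...,0]/q[...,2]).astype("f4"),(q[...,1]/q[...,2]).astype("f4"),cv2.INTER_CUBIC)
E
python3 - <<'E'
from h import *
f,K,T=cam("wrist"); o=robot.get_obs(); print(o["position"],o["q"])
c=(.49,-.016)
for l,z in (("cap_bar",.056),("cap_mouth",0)):
    print([(r["conf"],r["point"],at(K,T,r["point"],z)[:2]) for r in vision.look_for("wrist",l)[:2]])
a=rect(f,K,T,.067,c); a=np.clip((a.astype(float)-120)*255/135,0,255).astype(np.uint8)
ft,Kt,Tt=cam("top"); b=rect(ft,Kt,Tt,.062,(.538,.189)); save(np.hstack([a,b]),"pics/cap.png",None,1.08)
E
```

```text
time: 11.15
position: [0.5373, -0.0303, 0.1942]
tool_rot: [0.174, 0.985, 0.0, -0.0]
ft_force: [0.0, 0.7, -1.1]
grip_width: 0.0304
grip_force: 0.0
time: 11.4
position: [0.5373, -0.0301, 0.1943]
tool_rot: [0.162, 0.987, 0.0, -0.0]
ft_force: [-0.7, -0.2, 0.6]
grip_width: 0.0303
grip_force: 0.0
[ 0.53739033 -0.03010687  0.19434529] [-2.63693192e-01  4.59568215e-01  1.68852749e+00  1.37932584e-05
  9.93837139e-01 -1.50906805e+00]
[(0.83, [124.0, 316.1], array([ 0.48905664, -0.00959281]))]
[(0.62, [124.8, 318.3], array([ 0.4938314 , -0.00841931]))]
```

View pics/cap.png

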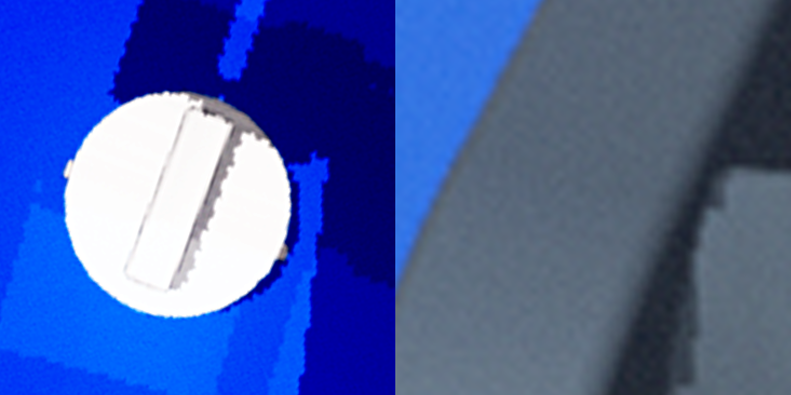

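The rectified crop shows the bar's top corners at (187, 108), (235, 124), (127, 275) and (172, 290). That puts the bar centre at (0.4897, -0.011) with yaw about -20.2°. The right half only shows the arm blocking the top camera.

```bash
python3 - <<'E'
from h import *
rows([.4897,-.0112,.10],2.789);rows([.4897,-.0112,.057],2.789)
E
```

```text
rows [0.1711 0.0089 0.3149] 0.0044 mm 107.5 q6 -1.51 yaw 2.817
rows [0.1711 0.0089 0.4582] 0.0044 mm 146.8 q6 -1.51 yaw 2.817
```

```bash
python3 -m handwheel '[[0.08,0.004,0.1,0.0044],[0.15,0.009,0.2,0.0044],[0.171,0.009,0.28,0.0044],[0.171,0.009,0.315,0.0044],[0.171,0.009,0.315,0.0044],[0.171,0.009,0.315,0.0044]]' 40
python3 - <<'E'
from h import *
f,K,T=cam("wrist")
r=vision.look_for("wrist","cap_bar")
print([(x["conf"],x["point"],at(K,T,x["point"],.06)[:2]) for x in r[:2]])
rows([.4897,-.0112,.057],2.789)
E
```

```text
time: 12.1
position: [0.49, -0.0113, 0.0998]
tool_rot: [0.175, 0.985, 0.0, -0.0]
ft_force: [0.4, 0.1, 0.6]
grip_width: 0.0347
grip_force: 0.0
[(0.95, [209.0, 313.6], array([ 0.479945  , -0.00576768]))]
rows [ 0.0055 -0.0005  0.1463] 0.0001 mm 43.9 q6 -1.47 yaw 2.789
```

```bash
python3 -m handwheel '[[0.002,0,0.05,0],[0.002,0,0.1,0],[0.002,0,0.135,0],[0.002,0,0.145,0],[0.002,0,0.145,0],[0.002,0,0.145,0]]'
python3 -m handwheel '[[0,0,0,0],[0,0,0,0],[0,0,0,0],[0,0,0,0],[0,0,0,0],[0,0,0,0]]' 0 45
python3 -m handwheel '[[0,0,-0.05,0],[0,0,-0.15,0],[0,0,-0.25,0],[0,0,-0.35,0],[0,0,-0.42,0],[0,0,-0.42,0]]'
python3 - <<'E'
from h import *
rows([.538,.1888,.18],.213+np.pi)
E
```

```text
time: 12.7
position: [0.4901, -0.0113, 0.0574]
tool_rot: [0.175, 0.985, -0.0, 0.001]
ft_force: [-0.4, -0.1, 0.7]
grip_width: 0.0347
grip_force: 0.0
time: 13.2
position: [0.4894, -0.0112, 0.0568]
tool_rot: [0.175, 0.985, -0.0, 0.0]
ft_force: [-1.2, -1.3, 2.3]
grip_width: 0.0137
grip_force: 45.0
time: 13.7
position: [0.4918, -0.0115, 0.1864]
tool_rot: [0.175, 0.985, -0.0, 0.004]
ft_force: [1.2, -0.0, -1.7]
grip_width: 0.0134
grip_force: 45.0
rows [0.0856 0.6798 0.0214] -0.0899 mm 205.7 q6 -1.47 yaw 2.79
```

```bash
python3 -m handwheel '[[0.01,0.08,0.01,-0.01],[0.02,0.17,0.02,-0.02],[0.03,0.26,0.02,-0.035],[0.045,0.36,0.02,-0.05],[0.06,0.46,0.02,-0.065],[0.07,0.55,0.02,-0.08],[0.08,0.63,0.02,-0.09],[0.086,0.68,0.02,-0.09],[0.086,0.68,0.02,-0.09],[0.086,0.68,0.02,-0.09],[0.086,0.68,0.02,-0.09]]'
python3 - <<'E'
from h import *
rows([.5383,.189,.120],.213+np.pi)
f,K,T=cam("scene"); save(f,"pics/s1.png",(120,290,340,540),3)
E
```

```text
time: 14.62
position: [0.5343, 0.1887, 0.1754]
tool_rot: [-0.106, 0.994, -0.0, -0.001]
ft_force: [0.3, -0.7, -0.8]
grip_width: 0.0136
grip_force: 45.0
rows [-0.014  -0.0017  0.1847] 0.0001 mm 55.6 q6 -1.641 yaw -2.928
```

View pics/s1.png

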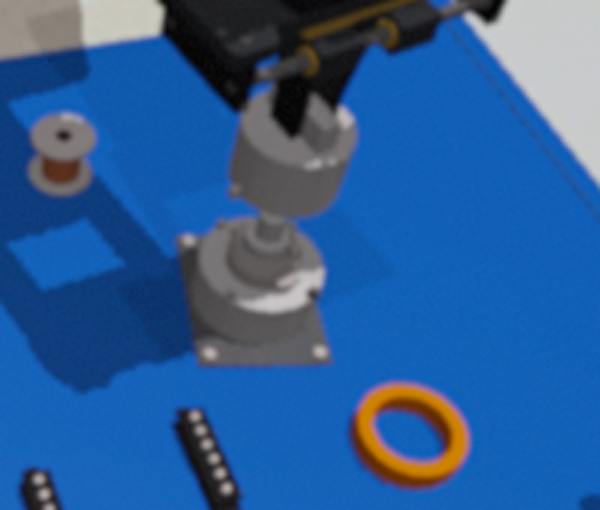

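The tin stands upright in the neck and the cap is held above it. I'll lower it gently.

```bash
python3 -m handwheel '[[-0.007,-0.001,0.06,0],[-0.014,-0.0017,0.12,0],[-0.014,-0.0017,0.165,0],[-0.014,-0.0017,0.165,0],[-0.014,-0.0017,0.165,0]]'
python3 -m handwheel '[[0,0,0.015,0],[0,0,0.03,0],[0,0,0.045,0],[0,0,0.045,0]]'
```

```text
time: 15.08
position: [0.5388, 0.1886, 0.1264]
tool_rot: [-0.106, 0.994, -0.0, -0.001]
ft_force: [0.7, 0.6, -1.3]
grip_width: 0.0136
grip_force: 45.0
time: 15.42
position: [0.5392, 0.1896, 0.1131]
tool_rot: [-0.106, 0.994, -0.0, -0.0]
ft_force: [-0.6, -0.6, -0.9]
grip_width: 0.0138
grip_force: 45.0
```

```bash
python3 -m handwheel '[[0,0,0.01,0],[0,0,0.02,0],[0,0,0.03,0],[0,0,0.03,0],[0,0,0.03,0]]'
```

```text
time: 15.83
position: [0.5393, 0.1898, 0.1042]
tool_rot: [-0.107, 0.994, -0.0, -0.0]
ft_force: [-1.0, 0.2, -1.9]
grip_width: 0.014
grip_force: 45.0
```

```bash
python3 -m handwheel '[[0,0,0.008,0],[0,0,0.016,0],[0,0,0.016,0]]'; python3 -m handwheel '[[0,0,0.006,0],[0,0,0.012,0],[0,0,0.012,0],[0,0,0.012,0]]'
```

```text
time: 16.08
position: [0.5395, 0.1897, 0.0998]
tool_rot: [-0.107, 0.994, -0.0, -0.0]
ft_force: [-0.5, -1.2, 1.9]
grip_width: 0.0134
grip_force: 45.0
time: 16.42
position: [0.5395, 0.1897, 0.0969]
tool_rot: [-0.107, 0.994, -0.0, 0.0]
ft_force: [-2.4, -2.7, 7.5]
grip_width: 0.0135
grip_force: 45.0
```

```bash
python3 -m handwheel '[[0,0,0.003,0],[0,0,0.003,0.01],[0,0,0.003,0.02],[0,0,0.003,0.03],[0,0,0.003,0.04],[0,0,0.003,0.04]]'; python3 - <<'E'
from h import *
o=robot.get_obs();print(o["moment"],o["ft_force"]);rows(o["position"])
E
```

```text
time: 16.92
position: [0.5395, 0.1894, 0.0969]
tool_rot: [0.02, 1.0, -0.0, 0.0]
ft_force: [-4.3, -2.4, 13.5]
grip_width: 0.0135
grip_force: 45.0
[-0.36955044  0.54900731  0.05925385] [-4.33417668 -2.36993018 13.50611492]
rows [0. 0. 0.] 0 mm 0.0 q6 -1.388 yaw 3.103
```

```bash
python3 -m handwheel '[[0.003,-0.002,0,0.015],[0.003,-0.002,0,0.03],[0.003,-0.002,0,0.045],[0.003,-0.002,0,0.06],[0.003,-0.002,0,0.075],[0.003,-0.002,0,0.09],[0.003,-0.002,0,0.105],[0.003,-0.002,0,0.105]]'; python3 - <<'E'
from h import *
o=robot.get_obs();print(o["moment"],o["ft_force"]);rows(o["position"])
E
```

```text
time: 17.58
position: [0.5393, 0.1891, 0.0968]
tool_rot: [0.343, 0.939, 0.0, 0.001]
ft_force: [-3.2, -2.6, 10.8]
grip_width: 0.0139
grip_force: 45.0
[-0.24396345  0.37905269 -0.04510049] [-3.16288557 -2.61681368 10.81358775]
rows [0. 0. 0.] 0 mm 0.0 q6 -0.728 yaw 2.441
```

```bash
cat > m.py <<'E'
from h import *
o=robot.get_obs();print("M",o["moment"]);rows(o["position"])
E
python3 -m handwheel '[[0,0,0,0.01],[0,0,0,0.02],[0,0,0,0.03],[0,0,0,0.04],[0,0,0,0.04]]'; python3 m.py; python3 -m handwheel '[[0,0,0,0.005],[0,0,0,0.01],[0,0,0,0.01]]'; python3 m.py
```

```text
time: 18.0
position: [0.5393, 0.1891, 0.0968]
tool_rot: [0.457, 0.889, 0.0, 0.001]
ft_force: [-3.1, -1.6, 11.0]
grip_width: 0.0139
grip_force: 45.0
M [-0.28662746  0.40224002  0.05374071]
rows [0. 0. 0.] 0 mm 0.0 q6 -0.478 yaw 2.191
time: 18.25
position: [0.5391, 0.1893, 0.0968]
tool_rot: [0.484, 0.875, 0.0, 0.001]
ft_force: [-3.8, -0.7, 10.8]
grip_width: 0.0135
grip_force: 45.1
M [-0.06980276  0.43161763  0.41991387]
rows [0. 0. 0.] 0 mm 0.0 q6 -0.417 yaw 2.131
```

```bash
python3 -m handwheel '[[0,0,0,0.004],[0,0,0,0.008],[0,0,0,0.008]]'; python3 m.py; python3 -m handwheel '[[0,0,0,0.005],[0,0,0,0.005],[0,0,0,0.005]]'; python3 m.py
```

```text
time: 18.5
position: [0.5391, 0.1893, 0.0968]
tool_rot: [0.504, 0.863, 0.0, 0.001]
ft_force: [-3.3, 0.4, 11.0]
grip_width: 0.0135
grip_force: 46.5
M [-0.05770142  0.44823773  1.07672552]
rows [0. 0. 0.] 0 mm 0.0 q6 -0.369 yaw 2.084
time: 18.75
position: [0.5393, 0.1891, 0.0969]
tool_rot: [0.517, 0.856, 0.0, 0.001]
ft_force: [-3.2, -0.4, 11.0]
grip_width: 0.0141
grip_force: 47.3
M [-0.23022661  0.40822393  1.0754554 ]
rows [0. 0. 0.] 0 mm 0.0 q6 -0.339 yaw 2.054
```

```bash
python3 -m handwheel '[[0,0,-0.005,0],[0,0,-0.008,0],[0,0,-0.008,0]]' - 20; python3 m.py; python3 -m handwheel '[[0,0,0,0],[0,0,0,0],[0,0,0,0],[0,0,0,0],[0,0,0,0]]' 45;  python3 -m handwheel '[[0,0,-0.05,0],[0,0,-0.1,0],[0,0,-0.2,0],[0,0,-0.3,0],[0,0,-0.35,0],[0,0,-0.35,0]]'
python3 - <<'E'
from h import *
rows([.538+.055*np.cos(2.054+np.pi),.189+.055*np.sin(2.054+np.pi),.21])
E
```

```text
time: 19.0
position: [0.5392, 0.1892, 0.0979]
tool_rot: [0.52, 0.854, 0.0, 0.001]
ft_force: [-0.8, -0.5, 3.0]
grip_width: 0.0149
grip_force: 19.5
M [-0.15122538 -0.01998549  0.18367879]
rows [0. 0. 0.] 0 mm 0.0 q6 -0.336 yaw 2.049
time: 19.42
position: [0.5386, 0.1892, 0.0974]
tool_rot: [0.52, 0.854, -0.0, -0.0]
ft_force: [-0.3, 0.2, -0.0]
grip_width: 0.0362
grip_force: 0.0
time: 19.92
position: [0.5413, 0.1897, 0.2065]
tool_rot: [0.52, 0.854, 0.003, 0.003]
ft_force: [-0.6, 0.6, -0.5]
grip_width: 0.0392
grip_force: 0.0
rows [-0.1806 -0.0096 -0.0112] 0 mm 54.3 q6 -0.335 yaw 2.048
```

```bash
python3 -m handwheel '[[-0.08,-0.005,-0.01,0],[-0.16,-0.01,-0.01,0],[-0.18,-0.01,-0.01,0],[-0.18,-0.01,-0.01,0],[-0.18,-0.01,-0.01,0]]'
python3 - <<'E'
from h import *
f,K,T=cam("wrist"); f,K,T=cam("wrist"); a=rect(f,K,T,.109,(.538,.189),.07,.0004)
b=rect(f,K,T,.045,(.538,.189),.07,.0004)
g=np.clip((np.hstack([a,b]).astype(float)-60)*255/195,0,255).astype(np.uint8); save(g,"pics/fin.png",None,1.14)
E
```

```text
time: 20.33
position: [0.5599, 0.1399, 0.2045]
tool_rot: [0.52, 0.854, -0.0, -0.001]
ft_force: [-0.5, -0.8, -0.2]
grip_width: 0.0391
grip_force: 0.0
```

View pics/fin.png

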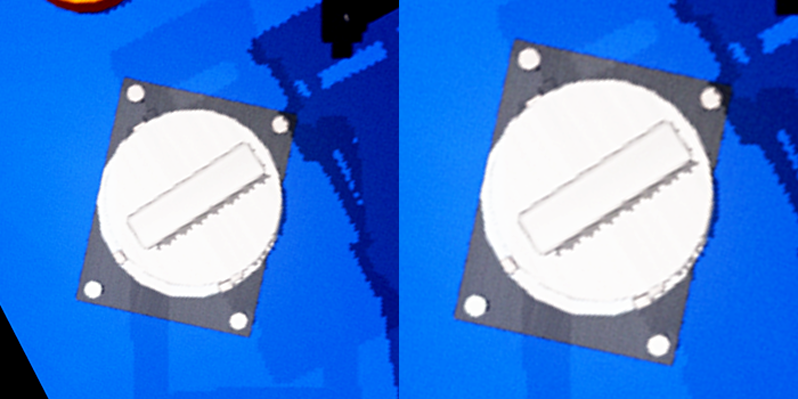

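The bar now lies at about -59° yaw, some 70° clockwise of where it dropped in. A nub is against the stop at (225, 287). The dark tab has moved about 7–8° clockwise, to (545, 85) in the right panel. The stop was felt at 1.08 Nm, so the cap is fully home.

```bash
python3 -c "
from rig import job
print(job.hand_in())"
```

```text
the job is handed in; nothing more can be done
None
```

The small tin is in the can and the cap is pressed down and turned clockwise to its stop, with the tell-tale tab moved about 8°; I didn't re-measure the cap's height after letting go; the job is handed in at about 20 s of the 72 s allowed.

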